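Zero the bench scale on the pattern blank

TASK

Sound-bar blanks are about to be matched by weight against a pattern. Gently lay the pattern, the long square-section blank, flat in the pan of the bench scale, and once the needle has settled turn the knob on the dial until the zero wedge stands at the needle, so that the scale reads zero with the blank in place. Leave the spray can and the jar behind the scale and the short thick offcut where they are.

Things in the scene. Friction and masses are not known exactly. Their poses are not given: they have to be found in the camera images.
- scale: bench scale fixed to the bench, painted grey, about 150 x 262 mm and 102 mm high at the knob. Origin on the bench top under its middle; its own z is up. In its frame the pan's centre is at (0, +70) mm and the dial's axis at (0, -85) mm. The grey dial housing is 148 mm across and 52 mm high.
- pan_floor (a point): centre of the floor of the shallow aluminium pan, 78 mm above the bench when empty; it moves with the pan. Pan x is its long direction (the scale's x). The inner floor is 180 mm along x by 50 mm along y, inside lips 6 mm high and 6 mm thick.
- pan (a joint): how far the sprung pan has sunk, in m: 0 when empty, about 0.010 to 0.021 with the blank on it (depends on the blank's hidden weight), 0.026 at the stop. It sinks 12.5 mm per newton.
- needle (a joint): angle of the dial's black needle, rad, clockwise from above; 0 (pan empty) points along the scale's +x. The needle is geared to the pan, 0.125 rad per mm of sinking. It lies under a crystal so clear that it hardly shows and cannot be touched.
- bezel (a joint): angle of the turning part of the dial (white graduated face, crystal, knurled rim and knob in one piece), rad, clockwise from above; at 0 the zero wedge lies along the scale's +x. Turns freely either way (stops at -9 and +9), and stays where it is left. The scale reads zero when bezel and needle angles are equal, whole turns apart allowed.
- knob_grip (a point): point on the dial's axis at the height to grip the round, fluted black knob: knob 49 mm in diameter, reaching from 67 mm (the crystal, 133 mm across) to 102 mm above the bench; this point is 92.5 mm up.
- zero_mark (a point): the zero wedge, a black solid wedge on the white face (all other graduations are thin lines, 10 degrees apart); this point is at 55 mm from the dial's axis and turns with the face.
- needle_tip (a point): tip of the needle, 55 mm from the dial's axis (the needle's other end is short and broad).
- blank: the pattern: plain timber blank 30 x 160 x 30 mm, about 0.08 to 0.17 kg, lying loose on the bench to the left or right of the scale. Origin at the centre of its underside, its y is its length.
- short_offcut: bystander: shorter and thicker timber offcut 40 x 90 x 35 mm lying on the other side. Origin at the centre of its underside, y its length.
- spray_can: bystander: upright spray can, 54 mm in diameter, 196 mm tall, standing close behind the dial, in the way of a wide gripper. Origin at the centre of its underside.
- jar: bystander: upright jar, 84 mm in diameter, 102 mm tall, behind the pan. Origin at the centre of its underside.
Things that resemble listed ones, but are neither listed nor needed, are in the scene too. Of the things that look like the blank, the larger one is meant.

How it is judged:
By the outcome, as a careful person would: the job done as asked, in the order asked, and still so for the second after the job is handed in, with the robot touching nothing.
It also fails if it takes over 72 s, if anything falls off the work surface, if the arm or the gripper's body presses on something with over 40 N, if the wrist force passes 120 N, or if a joint passes its speed limit or range.

ROBOT

A 6-joint arm with a two-finger parallel gripper is mounted at the origin on a cart in front of the work surface, level with it; the furniture and walls round the work are solid. World frame = base frame: x ahead of the robot, y to its left, z up, the work surface at z = 0. Lengths are in m, angles in degrees, forces in N, time in s.
With the tool pointing down it reaches from about 0.4 to 0.825 m from the base axis. Payload 7 kg.
Tool frame: the origin (TCP) lies on the centre line of the jaws, within the pads' length; the fingertips stand 19 mm ahead of it and the grasp point (between the pads) is the TCP; z points along the fingers, y is the line along which they close (so a half turn about z gives the same grasp; the last joint's range is limited). The gripper opens to 88 mm and grips with 3 to 60 N. Pads are 19 mm wide; open, the fingers measure 130 mm over their backs; the gripper's body (78 mm by 193 mm) begins 47 mm behind the grasp point.
Start: joints at [80.793, 20.546, 0.682, 0, -70.136, -16.507], TCP at [0.293, 0.608, 0.246] pointing down, gripper open.
Joint ranges: [-176.03, 176.03], [-82.01, 121.73], [-58.28, 71.71], [-173.87, 95.51], [-174.79, -0.11], [-173.66, 173.66]. Speed limits (degrees/s): [136.94, 136.94, 172.46, 180, 180, 180].

INTERFACE

Orientations are given as [roll, pitch, yaw] about the fixed x, y, z axes, in that order (R = Rz(yaw) Ry(pitch) Rx(roll)).
In Python, from plant import ctrl gives the robot as it stands.
- The arm moves only by the tool move_arm, never from a script. Its argument "motion" is a list of rows, each a list of 3 entries, a list of its own where there are three numbers: the shift along the tool's x, y, z in mm, then the turn, a rotation vector about the tool's x, y, z in degrees, then the closure, from 0 (fully open) to 1 (shut). A call has 1 to 10 rows; each row is the pose to reach, as a shift and turn from the pose commanded when the call began, along the tool's axes at that moment; what a row does not reach only later rows make up. A row lasts 1/12 s, in which the tool goes at most 41.7 mm and 7.16 degrees, less where a joint would pass 70% of its speed; a pose out of reach is approached as far as the arm can. A call with a gripper value outside its range is refused whole. The fingers move at their own pace and stop on an object; the grip force is fixed at half the most. Time passes only in rows, so rows that repeat a pose let the fingers close. It gives the time, the measured TCP pose, the force, the opening and the grip force at its end, in the units of the state.
- ctrl.get_obs(): the state, without advancing time (a new reading comes with each control period).
- ctrl.snapshot(name): name is "side" or "top"; returns a dict with "color" (420x560x3 uint8, blue, green, red), "camera_matrix" (3x3 intrinsics, pixels), "cam_to_world" (4x4, takes a point from camera to world coordinates). Camera axes: x right, y up, looking along -z (the intrinsics and any distortion apply to the point x, -y, -z); pixel columns grow to the right and rows downward; lengths in m; the calibration is good to about 2 mm. A picture is of the moment at which its call begins. There is no depth.
- ctrl.close_job(): hands the job in; it is judged then, once.
The state is a dict: "clock": time; "joint_pos": joint angles; "qvel": joint speeds; "tau": joint torques, N m; "tool_pos": TCP position; "orientation": TCP orientation; "force": force on the tool from outside, world axes, zero at the start; "moment": the same for the moment, N m; "opening": finger opening in m; "gripper_force": force on a finger pad.
Only numpy, scipy, OpenCV 4.12 (cv2) and the standard library are available. Lean on these libraries where they do the work, as an engineer would, in place of code of your own. Each camera call takes 0.05 s, during which the arm holds its last target. There are 200 camera calls.

## Working session

There is one attempt and no reset: what is moved stays moved. The work goes in short steps, Python scripts to look and compute and a tool call to move; the robot and the scene stay as the last step left them, time stands still between calls to the robot, and variables do not carry over. Pictures are saved under pics/ and viewed, at most 10 in all, crops included, and the job is handed in when it is done.

Besides the shell and the picture viewer there is one more tool, called after "Call:" by a JSON object that holds its "name" and its "arguments", one argument or row to a line. move_arm: Moves the arm, as the interface text tells. Its arguments: {"type":"object","properties":{"motion":{"type":"array"}},"required":["motion"]}

```bash
mkdir -p pics
cat > h.py <<'E'
import numpy as np, cv2
from plant import ctrl
def snap(n,f):
    s=ctrl.snapshot(n); cv2.imwrite('pics/'+f,s['color']); np.savez('pics/'+f+'.npz',K=s['camera_matrix'],T=s['cam_to_world']); return s
def px2w(f,u,v,z):
    d=np.load('pics/'+f+'.npz');K,T=d['K'],d['T']
    r=np.linalg.inv(K)@[u,v,1]; r=T[:3,:3]@[r[0],-r[1],-r[2]]; o=T[:3,3]
    return o+r*(z-o[2])/r[2]
def w2px(f,p):
    d=np.load('pics/'+f+'.npz');K,T=d['K'],d['T']
    c=T[:3,:3].T@(np.array(p)-T[:3,3]); q=K@[c[0],-c[1],-c[2]]; return q[:2]/q[2]
E
python3 - <<'E'
from h import *
a=snap('top','t0.png');b=snap('side','s0.png')
print(a['cam_to_world'],a['camera_matrix'],b['cam_to_world']); print(ctrl.get_obs())
E
```

```text
[[ 0.00775407  0.99457734 -0.10371016  0.46148637]
 [-0.99995603  0.0071652  -0.00604943 -0.02883565]
 [-0.00527352  0.10375251  0.99458916  1.2824962 ]
 [ 0.          0.          0.          1.        ]] [[492.62685151   0.         272.16425279]
 [  0.         492.62685151 203.97276362]
 [  0.           0.           1.        ]] [[ 8.80079670e-01  2.85626160e-01 -3.79311840e-01  5.21679289e-02]
 [-4.74825427e-01  5.28109452e-01 -7.04017912e-01 -1.00350258e+00]
 [-7.67765352e-04  7.99698758e-01  6.00400956e-01  9.16757795e-01]
 [ 0.00000000e+00  0.00000000e+00  0.00000000e+00  1.00000000e+00]]
{'clock': 0.1, 'joint_pos': array([ 8.07968544e+01,  2.05865654e+01,  6.38083782e-01, -1.80030544e-02,
       -7.01358542e+01, -1.65070644e+01]), 'qvel': array([ 0.02774834, -0.12041211,  0.06967805,  0.15929706,  0.0762643 ,
       -0.04782597]), 'tau': array([-1.35461280e-03, -5.84165025e+01,  2.93752956e+01,  7.01539725e+00,
        1.01999397e-02, -5.23724441e-05]), 'tool_pos': array([0.29266783, 0.60778654, 0.24471703]), 'orientation': array([ 1.79914331e+02, -7.73751551e-03, -2.57163339e+01]), 'force': array([-0.05039293, -1.16115477, -0.09909586]), 'moment': array([ 0.02363443, -0.04240629, -0.02223138]), 'gripper_force': 0.0, 'opening': 0.08755281620195503}
```

View pics/t0.png

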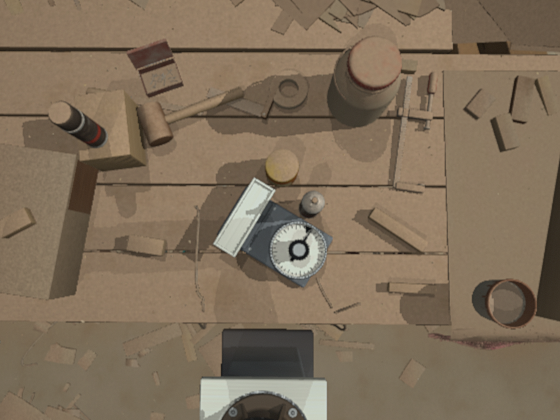

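View pics/s0.png

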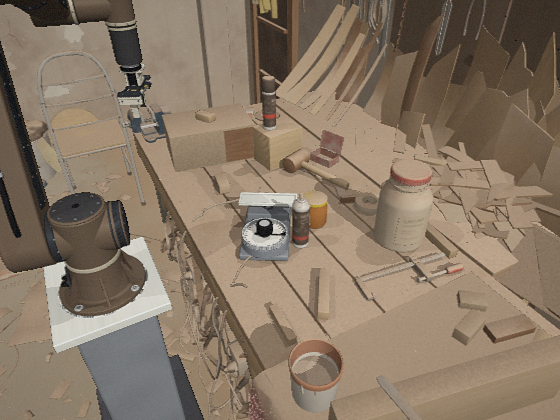

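Top picture: the scale has its pan at (244,217) and its dial at (299,249). The spray can is at (313,203) and the jar at (283,166). Blank candidates are the stick at (398,228), which is longer and thicker, and the smaller stick at (417,288). The offcut is at (145,245). The stick at (398,228) fits best as the larger one, so I'll confirm it in a crop.

Run:
```python
from h import *
i=cv2.imread('pics/t0.png')
c=cv2.resize(i[150:310,200:460],None,fx=3,fy=3,interpolation=cv2.INTER_CUBIC); cv2.imwrite('pics/c0.png',c)
```

```text
(no output)
```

View pics/c0.png

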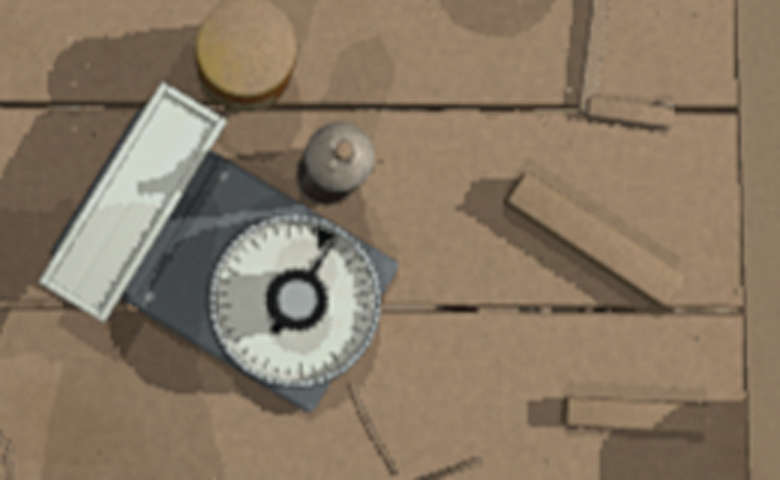

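Run:
```python
from h import *
f='t0.png'
P=lambda x,y,z:px2w(f,(x+.5)/3+199.5,(y+.5)/3+149.5,z)
for n,x,y,z in [('blankA',527,172,.03),('B',508,203,.03),('C',665,308,.03),('D',682,283,.03),('dial/knob',297,298,.102),('face',296,299,.067),('panTL',165,84,.084),('panTR',226,122,.084),('panBL',41,283,.084),('panBR',105,320,.084),('can',343,150,.196),('jar',247,47,.102),('hubR',396,268,.052),('hubB',312,411,.052),('small',567,397,.02),('s',567,425,.02)]:
    print(n,P(x,y,z).round(4))
i=cv2.imread('pics/t0.png')
a=cv2.resize(i[195:260,360:440],(800,650),interpolation=cv2.INTER_CUBIC)
cv2.imwrite('pics/c1.png',a[:600])
```

```text
blankA [ 0.5862 -0.2845  0.03  ]
B [ 0.5597 -0.2681  0.03  ]
C [ 0.472 -0.399  0.03 ]
D [ 0.4931 -0.4138  0.03  ]
dial/knob [ 0.477  -0.0857  0.102 ]
face [ 0.4767 -0.0866  0.067 ]
panTL [0.6512 0.022  0.084 ]
panTR [ 0.6201 -0.0282  0.084 ]
panBL [0.4878 0.1205 0.084 ]
panBR [0.4584 0.0682 0.084 ]
can [ 0.5851 -0.115   0.196 ]
jar [ 0.6791 -0.0448  0.102 ]
hubR [ 0.5031 -0.1703  0.052 ]
hubB [ 0.3852 -0.1007  0.052 ]
small [ 0.3966 -0.3176  0.02  ]
s [ 0.3733 -0.3173  0.02  ]
```

View pics/c1.png

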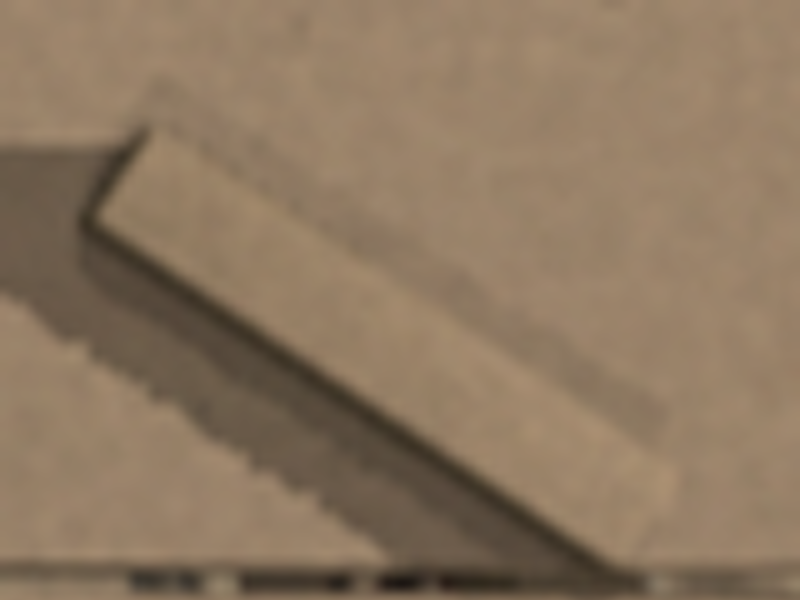

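The crop confirms the blank at about (398,228): a plain timber stick, and at about 160 mm clearly larger than the small one. In the 10x crop its top corners are (152,130), (98,215), (615,565) and (680,470).

```bash
cat >> h.py <<'E'
def plan(p,yaw):
    o=ctrl.get_obs(); R=__import__('scipy.spatial.transform',fromlist=['x']).Rotation
    A=R.from_euler('xyz',o['orientation'],degrees=True); B=R.from_euler('xyz',[180,0,yaw],degrees=True)
    print('at',o['tool_pos'].round(4),o['orientation'].round(2),'shift',(A.inv().apply(np.array(p)-o['tool_pos'])*1000).round(1),'turn',(A.inv()*B).as_rotvec(degrees=True).round(2))
E
python3 - <<'E'
from h import *
q=[(152,130),(98,215),(615,565),(680,470)]
Q=np.array([px2w('t0.png',(x+.5)/10+359.5,(y+.5)/10+194.5,.03) for x,y in q])
print(Q.round(4),Q.mean(0)); m=(Q[0]+Q[1]-Q[2]-Q[3])/2
L=np.degrees(np.arctan2(m[1],m[0])); print(L,np.hypot(*m[:2]))
c=Q.mean(0); plan([c[0],c[1],.27],L-180)
E
```

```text
[[ 0.5848 -0.283   0.03  ]
 [ 0.5629 -0.269   0.03  ]
 [ 0.4752 -0.3984  0.03  ]
 [ 0.4993 -0.4154  0.03  ]] [ 0.53055028 -0.34145175  0.03      ]
56.49213467837385 0.15694660197800558
at [0.2927 0.6078 0.2447] [ 1.7991e+02 -1.0000e-02 -2.5720e+01] shift [626.2 752.  -24.1] turn [ 6.000e-02 -8.000e-02  9.779e+01]
```

Call:
{"name": "move_arm", "arguments": {
  "motion": [
    [[0, 0, -25], [0, 0, 0], 0],
    [[626, 752, -25], [0, 0, 98], 0],
    [[626, 752, -25], [0, 0, 98], 0],
    [[626, 752, -25], [0, 0, 98], 0],
    [[626, 752, -25], [0, 0, 98], 0],
    [[626, 752, -25], [0, 0, 98], 0],
    [[626, 752, -25], [0, 0, 98], 0],
    [[626, 752, -25], [0, 0, 98], 0],
    [[626, 752, -25], [0, 0, 98], 0],
    [[626, 752, -25], [0, 0, 98], 0]
  ]
}}

```text
clock: 0.93
tool_pos: [0.3838, 0.2422, 0.2705]
orientation: [180.0, 0.0, -90.5]
force: [0.8, 0.0, -0.4]
opening: 0.0878
gripper_force: 0.0
```

Run:
```python
from h import *
plan([.5305,-.3415,.27],-123.5); print(ctrl.get_obs()['joint_pos'].round(1))
```

```text
at [0.3838 0.2422 0.2705] [ 1.80e+02  1.00e-02 -9.05e+01] shift [ 5.824e+02 -1.518e+02  4.000e-01] turn [0.0e+00 1.0e-02 3.3e+01]
[ 57.3  -1.9 -23.5  -0.  -68.4 -57.8]
```

Call:
{"name": "move_arm", "arguments": {
  "motion": [
    [[582, -152, 0], [0, 0, 33], 0],
    [[582, -152, 0], [0, 0, 33], 0],
    [[582, -152, 0], [0, 0, 33], 0],
    [[582, -152, 0], [0, 0, 33], 0],
    [[582, -152, 0], [0, 0, 33], 0],
    [[582, -152, 0], [0, 0, 33], 0],
    [[582, -152, 0], [0, 0, 33], 0],
    [[582, -152, 0], [0, 0, 33], 0],
    [[582, -152, 0], [0, 0, 33], 0],
    [[582, -152, 0], [0, 0, 33], 0]
  ]
}}

```text
clock: 1.77
tool_pos: [0.4879, -0.1613, 0.2705]
orientation: [180.0, 0.0, -123.2]
force: [1.4, 1.3, -0.4]
opening: 0.0876
gripper_force: 0.0
```

Run:
```python
from h import *
plan([.5305,-.3415,.1],-123.5); print(ctrl.get_obs()['joint_pos'].round(1))
```

```text
at [ 0.4879 -0.1613  0.2705] [ 1.8000e+02  1.0000e-02 -1.2318e+02] shift [ 127.6 -134.3  170.5] turn [0.   0.01 0.32]
[  3.6   4.3 -17.1  -0.  -68.6 -36.8]
```

Call:
{"name": "move_arm", "arguments": {
  "motion": [
    [[128, -134, 0], [0, 0, 0], 0],
    [[128, -134, 0], [0, 0, 0], 0],
    [[128, -134, 0], [0, 0, 0], 0],
    [[128, -134, 30], [0, 0, 0], 0],
    [[128, -134, 70], [0, 0, 0], 0],
    [[128, -134, 110], [0, 0, 0], 0],
    [[128, -134, 150], [0, 0, 0], 0],
    [[128, -134, 170], [0, 0, 0], 0],
    [[128, -134, 170], [0, 0, 0], 0],
    [[128, -134, 170], [0, 0, 0], 0]
  ]
}}

```text
clock: 2.6
tool_pos: [0.5292, -0.3395, 0.0993]
orientation: [179.8, -0.1, -123.2]
force: [0.8, -0.2, 1.2]
opening: 0.0878
gripper_force: 0.0
```

Run:
```python
from h import *
snap('top','t1.png')
plan([.5305,-.3415,.027],-123.5)
i=cv2.imread('pics/t1.png'); s=cv2.imread('pics/t1.png')
t=snap('side','s1.png')['color']
cv2.imwrite('pics/c2.png',np.hstack([cv2.resize(i[170:290,350:450],(480,576)),cv2.resize(t[240:340,270:325],(317,576))]))
```

```text
at [ 0.5308 -0.3399  0.1016] [-1.7998e+02 -4.0000e-02 -1.2313e+02] shift [ 1.5 -0.6 74.6] turn [-0.02 -0.04  0.37]
```

View pics/c2.png

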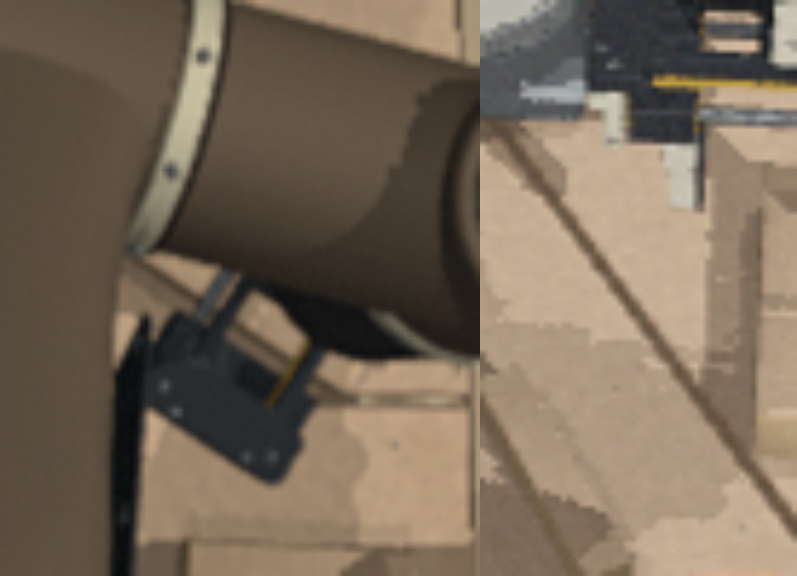

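The gripper straddles the blank: its edge shows between the fingers at about (240,300) in the crop. The side crop only catches one finger. Descending with 29 mm of clearance each side.

Call:
{"name": "move_arm", "arguments": {
  "motion": [
    [[1.5, -1, 25], [0, 0, 0.4], 0],
    [[1.5, -1, 50], [0, 0, 0.4], 0],
    [[1.5, -1, 73], [0, 0, 0.4], 0],
    [[1.5, -1, 73], [0, 0, 0.4], 0],
    [[1.5, -1, 73], [0, 0, 0.4], 0],
    [[1.5, -1, 73], [0, 0, 0.4], 0.7],
    [[1.5, -1, 73], [0, 0, 0.4], 0.8],
    [[1.5, -1, 73], [0, 0, 0.4], 0.8],
    [[1.5, -1, 73], [0, 0, 0.4], 0.8],
    [[1.5, -1, 73], [0, 0, 0.4], 0.8]
  ]
}}

```text
clock: 3.53
tool_pos: [0.5306, -0.3415, 0.0285]
orientation: [-179.9, 0.0, -123.6]
force: [0.5, 0.5, -0.3]
opening: 0.0598
gripper_force: 0.0
```

Call:
{"name": "move_arm", "arguments": {
  "motion": [
    [[0, 0, 0], [0, 0, 0], 0.8],
    [[0, 0, 0], [0, 0, 0], 0.8],
    [[0, 0, 0], [0, 0, 0], 0.8],
    [[0, 0, 0], [0, 0, 0], 0.8],
    [[0, 0, 0], [0, 0, 0], 0.8],
    [[0, 0, 0], [0, 0, 0], 0.8]
  ]
}}

```text
clock: 4.03
tool_pos: [0.5302, -0.3413, 0.0275]
orientation: [180.0, -0.0, -123.6]
force: [-0.2, 0.7, -0.1]
opening: 0.0294
gripper_force: 30.0
```

Call:
{"name": "move_arm", "arguments": {
  "motion": [
    [[0, 0, -25], [0, 0, 0], 0.8],
    [[0, 0, -60], [0, 0, 0], 0.8],
    [[0, 0, -100], [0, 0, 0], 0.8],
    [[0, 0, -140], [0, 0, 0], 0.8],
    [[0, 0, -180], [0, 0, 0], 0.8],
    [[0, 0, -215], [0, 0, 0], 0.8],
    [[0, 0, -235], [0, 0, 0], 0.8],
    [[0, 0, -235], [0, 0, 0], 0.8],
    [[0, 0, -235], [0, 0, 0], 0.8],
    [[0, 0, -235], [0, 0, 0], 0.8]
  ]
}}

```text
clock: 4.87
tool_pos: [0.5295, -0.3409, 0.2612]
orientation: [179.9, 0.0, -123.6]
force: [0.5, 0.4, -1.5]
opening: 0.0298
gripper_force: 30.0
```

Run:
```python
from h import *
F=[]
for k in range(6): ctrl.snapshot('side'); F.append(ctrl.get_obs()['force'][2])
print(np.round(F,2))
s=snap('side','s2.png'); t=snap('top','t2.png')
plan([.5544,.0456,.262],-30.8)
cv2.imwrite('pics/c3.png',cv2.resize(np.hstack([s['color'][130:330,180:450],t['color'][130:330,200:460]]),None,fx=1.5,fy=1.5))
```

```text
[-2.16 -1.79 -1.92 -1.78 -1.71 -0.94]
at [ 0.5301 -0.3413  0.262 ] [ 1.7995e+02 -2.0000e-02 -1.2357e+02] shift [-335.8  193.7    0. ] turn [ 5.000e-02  3.000e-02 -9.277e+01]
```

View pics/c3.png

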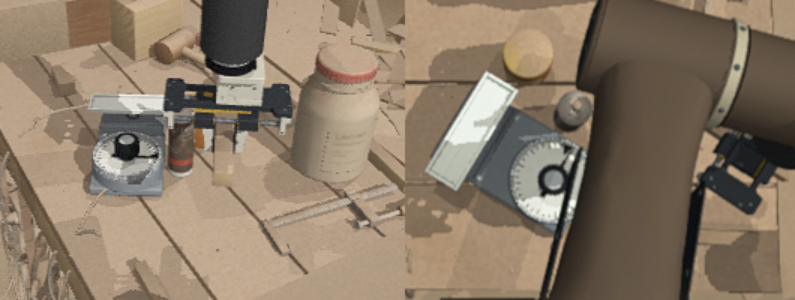

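The blank hangs level in the fingers at about (222,160). The pan and dial are clear, with the needle still along scale +x. Weight reads roughly 1.2–1.7 N. Moving over the pan.

Call:
{"name": "move_arm", "arguments": {
  "motion": [
    [[-336, 194, 0], [0, 0, -92.8], 0.8],
    [[-336, 194, 0], [0, 0, -92.8], 0.8],
    [[-336, 194, 0], [0, 0, -92.8], 0.8],
    [[-336, 194, 0], [0, 0, -92.8], 0.8],
    [[-336, 194, 0], [0, 0, -92.8], 0.8],
    [[-336, 194, 0], [0, 0, -92.8], 0.8],
    [[-336, 194, 0], [0, 0, -92.8], 0.8],
    [[-336, 194, 0], [0, 0, -92.8], 0.8],
    [[-336, 194, 0], [0, 0, -92.8], 0.8],
    [[-336, 194, 0], [0, 0, -92.8], 0.8]
  ]
}}

```text
clock: 6.1
tool_pos: [0.5547, 0.0504, 0.2627]
orientation: [-179.9, 0.0, -51.4]
force: [-0.4, -0.9, -2.2]
opening: 0.0296
gripper_force: 30.0
```

Run:
```python
from h import *
plan([.5544,.0456,.262],-30.8)
```

```text
at [0.5547 0.0504 0.2627] [-1.7992e+02  1.0000e-02 -5.1430e+01] shift [3.6 3.2 0.7] turn [-8.000e-02 -1.000e-02 -2.063e+01]
```

Call:
{"name": "move_arm", "arguments": {
  "motion": [
    [[0, 0, 0], [0, 0, -7], 0.8],
    [[0, 0, 0], [0, 0, -14], 0.8],
    [[0, 0, 0], [0, 0, -21], 0.8],
    [[0, 0, 0], [0, 0, -21], 0.8],
    [[0, 0, 20], [0, 0, -21], 0.8],
    [[0, 0, 50], [0, 0, -21], 0.8],
    [[0, 0, 80], [0, 0, -21], 0.8],
    [[0, 0, 100], [0, 0, -21], 0.8],
    [[0, 0, 100], [0, 0, -21], 0.8],
    [[0, 0, 100], [0, 0, -21], 0.8]
  ]
}}

```text
clock: 6.93
tool_pos: [0.5541, 0.0455, 0.1622]
orientation: [179.9, 0.1, -31.1]
force: [-0.0, -0.6, -1.4]
opening: 0.0298
gripper_force: 30.0
```

Run:
```python
from h import *
F=[]
for k in range(8): ctrl.snapshot('side'); F.append(ctrl.get_obs()['force'][2])
print(np.round(F,2))
s=snap('side','s3.png')
plan([.5544,.0456,.11],-30.8)
# where the blank bottom corners/ pan lips should show
for n,p in [('knobtop',(.477,-.0857,.102))]: print(n,w2px('s3.png',p))
cv2.imwrite('pics/c4.png',cv2.resize(s['color'][150:270,210:340],(650,600),interpolation=cv2.INTER_CUBIC))
```

```text
[-1.23 -0.94 -0.89 -1.87 -2.03 -1.5  -1.02 -1.73]
at [0.5546 0.046  0.1632] [-1.7995e+02 -4.0000e-02 -3.0960e+01] shift [-0.   0.5 53.2] turn [-0.05 -0.04 -0.16]
knobtop [264.40750655 221.56197943]
```

View pics/c4.png

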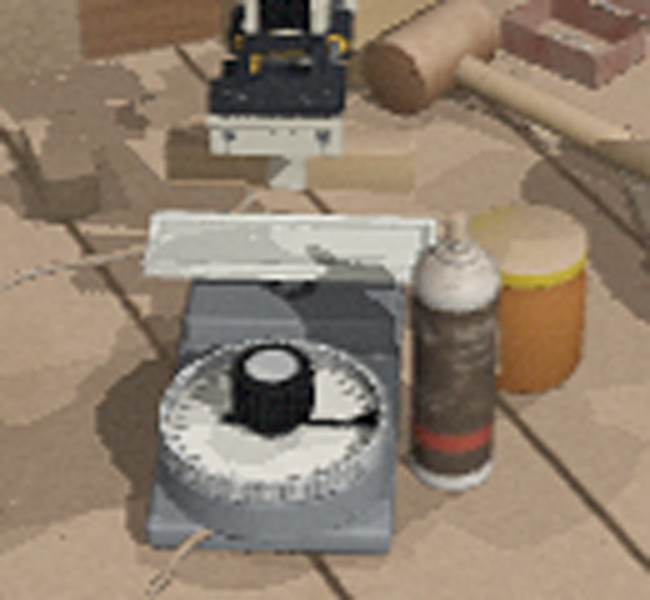

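The blank is held level above the pan, its bottom edge running from (167,187) to (412,190) in the crop. The pan's near rim spans (147,272) to (432,280), and the knob top matches its projection. Next, a check of the lengthwise offset.

Run:
```python
from h import *
a=np.radians(-30.9); ex=np.array([np.cos(a),np.sin(a),0]); ey=np.array([-np.sin(a),np.cos(a),0])
c=np.array([.5546,.046,0]); C=lambda p:((w2px('s3.png',p)-[210,150])*5+2).round(0)
for s in(-1,1):
    print('blank',C(c+s*.08*ex-.015*ey+[0,0,.1357]),'toprim near',C(c+s*.096*ex-.031*ey+[0,0,.084]),'far',C(c+s*.096*ex+.031*ey+[0,0,.084]))
```

```text
blank [165. 182.] toprim near [142. 260.] far [154. 206.]
blank [412. 188.] toprim near [435. 268.] far [438. 213.]
```

Call:
{"name": "move_arm", "arguments": {
  "motion": [
    [[0, 0.5, 20], [0, 0, 0], 0.8],
    [[0, 0.5, 38], [0, 0, 0], 0.8],
    [[0, 0.5, 48], [0, 0, 0], 0.8],
    [[0, 0.5, 54], [0, 0, 0], 0.8],
    [[0, 0.5, 58], [0, 0, 0], 0.8],
    [[0, 0.5, 61], [0, 0, 0], 0.8],
    [[0, 0.5, 64], [0, 0, 0], 0.8],
    [[0, 0.5, 67], [0, 0, 0], 0.8],
    [[0, 0.5, 67], [0, 0, 0], 0.8],
    [[0, 0.5, 67], [0, 0, 0], 0.8]
  ]
}}

```text
clock: 8.22
tool_pos: [0.5543, 0.0455, 0.0958]
orientation: [-180.0, -0.0, -31.0]
force: [-1.1, -0.4, -0.5]
opening: 0.0299
gripper_force: 30.0
```

Run:
```python
from h import *
F=[]
for k in range(16): ctrl.snapshot('side'); F.append(ctrl.get_obs()['force'])
print(np.mean(F,0).round(2),np.std(F,0).round(2))
s=snap('side','s4.png')
plan([.5544,.0456,.11],-30.8)
cv2.imwrite('pics/c5.png',cv2.resize(s['color'][170:270,210:340],(780,600),interpolation=cv2.INTER_CUBIC))
```

```text
[ 0.37  0.15 -0.73] [0.64 0.44 0.35]
at [0.5542 0.0455 0.0956] [-180.     -0.    -30.95] shift [  0.1  -0.2 -14.4] turn [-0.   -0.   -0.15]
```

View pics/c5.png

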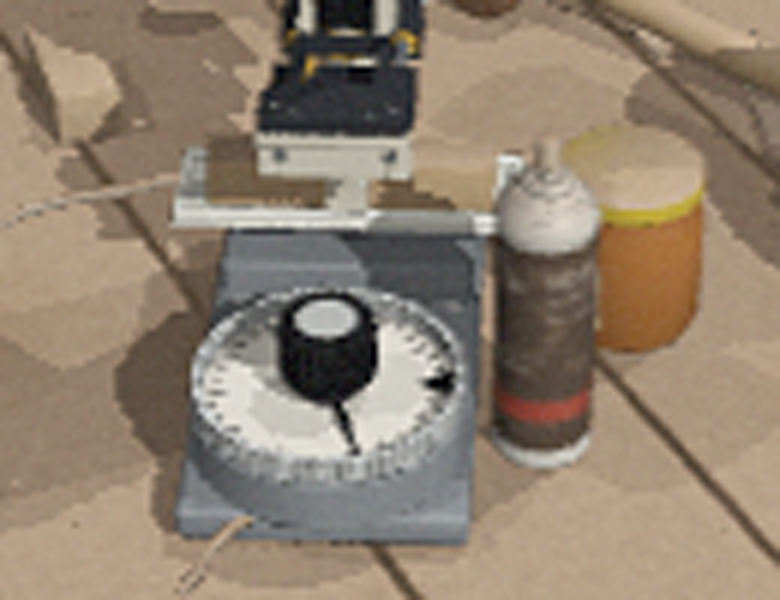

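The blank is inside the lips and touching. The needle has swung to about 70° clockwise, roughly 10 mm sunk, with its tip at (355,450) in the crop. The wrist still carries about 0.6 N, so I'll go down another 5 mm and release.

Call:
{"name": "move_arm", "arguments": {
  "motion": [
    [[0, 0, 2], [0, 0, 0], 0.8],
    [[0, 0, 4], [0, 0, 0], 0.8],
    [[0, 0, 5], [0, 0, 0], 0.8],
    [[0, 0, 5], [0, 0, 0], 0.8],
    [[0, 0, 5], [0, 0, 0], 0.8]
  ]
}}

```text
clock: 9.48
tool_pos: [0.554, 0.0454, 0.0904]
orientation: [180.0, 0.0, -31.0]
force: [0.2, 0.1, 0.3]
opening: 0.0296
gripper_force: 30.0
```

Run:
```python
from h import *
F=[]
for k in range(20): ctrl.snapshot('side'); F.append(ctrl.get_obs()['force'])
print(np.mean(F,0).round(2),np.std(F,0).round(2))
```

```text
[-0.19  0.04 -0.33] [0.57 0.48 0.58]
```

Call:
{"name": "move_arm", "arguments": {
  "motion": [
    [[0, 0, 1], [0, 0, 0], 0.8],
    [[0, 0, 1.5], [0, 0, 0], 0.8],
    [[0, 0, 1.5], [0, 0, 0], 0.5],
    [[0, 0, 1.5], [0, 0, 0], 0.4],
    [[0, 0, 1.5], [0, 0, 0], 0.4],
    [[0, 0, 1.5], [0, 0, 0], 0.4],
    [[0, 0, 1.5], [0, 0, 0], 0.4]
  ]
}}

```text
clock: 11.07
tool_pos: [0.5542, 0.0455, 0.0891]
orientation: [-180.0, -0.0, -31.0]
force: [-0.7, 0.7, -0.4]
opening: 0.0516
gripper_force: 0.0
```

Call:
{"name": "move_arm", "arguments": {
  "motion": [
    [[0, 0, -8], [0, 0, 0], 0.4],
    [[0, 0, -25], [0, 0, 0], 0.4],
    [[0, 0, -60], [0, 0, 0], 0.2],
    [[0, 0, -100], [0, 0, 0], 0],
    [[0, 0, -140], [0, 0, 0], 0],
    [[0, 0, -155], [0, 0, 0], 0],
    [[0, 0, -155], [0, 0, 0], 0],
    [[0, 0, -155], [0, 0, 0], 0]
  ]
}}

```text
clock: 11.73
tool_pos: [0.5545, 0.0456, 0.2459]
orientation: [-179.8, -0.1, -31.0]
force: [-0.3, 0.2, -0.2]
opening: 0.0852
gripper_force: 0.0
```

Run:
```python
from h import *
s=snap('side','s5.png');
for k in range(4): ctrl.snapshot('side')
t=snap('top','t5.png'); s=snap('side','s6.png')
plan([.477,-.086,.245],33)
cv2.imwrite('pics/c6.png',np.hstack([cv2.resize(s['color'][180:270,215:310],None,fx=5,fy=5,interpolation=cv2.INTER_CUBIC),cv2.resize(t['color'][170:300,210:340],(325,450))]))
```

```text
at [0.5538 0.0453 0.2432] [ 1.7992e+02  6.0000e-02 -3.0950e+01] shift [  1.7 152.1  -1.6] turn [ 4.000e-02  1.000e-01 -6.395e+01]
```

View pics/c6.png

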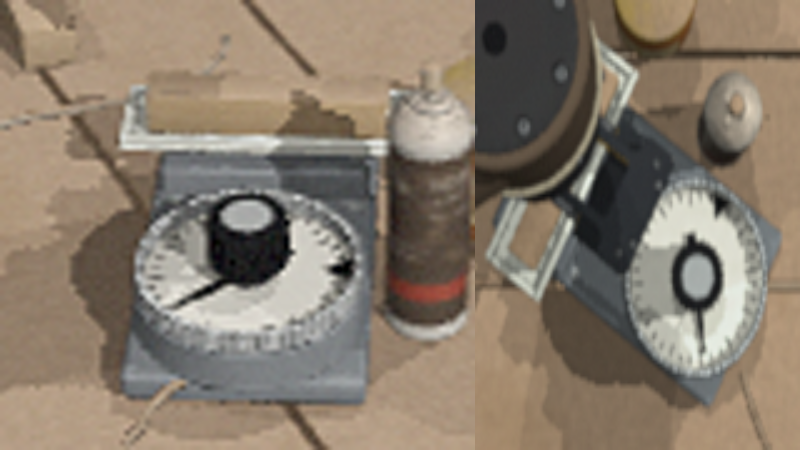

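The blank lies flat in the pan inside the lips. The needle tip is at (180,305) in the side crop and (703,360) in the top crop. The wedge tip is at about (345,268) in the side crop and (722,205) in the top crop. Next, the angles.

```bash
cat >> h.py <<'E'
def ang(f,ax,p,z=.064):
    w=px2w(f,p[0],p[1],z)[:2]; o=np.array(ax)[:2]; d=w-o
    return round(float(np.degrees(np.arctan2(d[1],d[0]))),1), round(float(np.hypot(*d)),4)
E
python3 - <<'E'
from h import *
ax=(.477,-.086)
S=lambda x,y:((x+.5)/5+214.5,(y+.5)/5+179.5)
T=lambda x,y:((x-475+.5)/2.5+209.5,(y+.5)/3.4615+169.5)
print('axis px side', w2px('s6.png',[*ax,.102]))
for n,p in [('needle',(180,305)),('wedge',(345,268))]: print(n,'side',ang('s6.png',ax,S(*p)))
for n,p in [('needle',(703,360)),('wedge',(722,206))]: print(n,'top',ang('t5.png',ax,T(*p)))
for f,a in (('s5.png','s'),('s6.png','s')):
    print(f)
d=cv2.absdiff(cv2.imread('pics/s5.png'),cv2.imread('pics/s6.png'))[215:250,240:290].max(); print('motion',d)
for k in range(12): ctrl.snapshot('side')
t=snap('top','t6.png'); s=snap('side','s7.png')
cv2.imwrite('pics/c7.png',np.hstack([cv2.resize(s['color'][212:257,239:289],(400,400),interpolation=cv2.INTER_CUBIC),cv2.resize(t['color'][218:282,268:332],(400,400),interpolation=cv2.INTER_CUBIC)]))
E
```

```text
axis px side [264.451433   221.61697636]
needle side (-161.8, 0.0594)
wedge side (-37.4, 0.0584)
needle top (-173.1, 0.06)
wedge top (-27.5, 0.0559)
s5.png
s6.png
motion 34
```

View pics/c7.png

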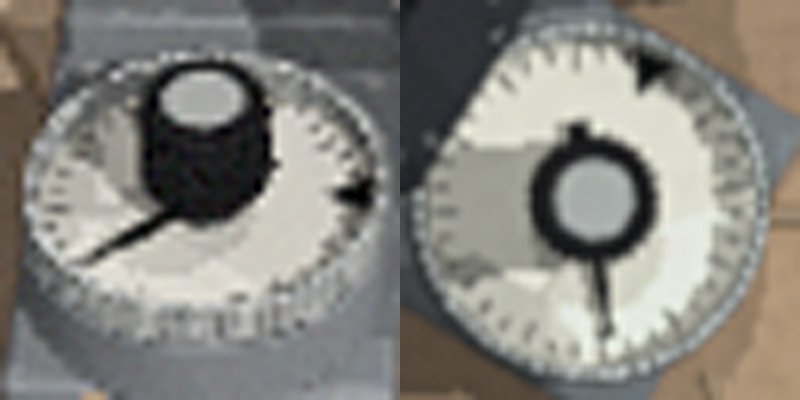

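Run:
```python
from h import *
T=lambda x,y:np.array([(x-400+.5)/6.25+267.5,(y+.5)/6.25+217.5])
S=lambda x,y:np.array([(x+.5)/8+238.5,(y+.5)/8.889+211.5])
kt=px2w('t6.png',*T(595,197),.102)[:2]; print(kt)
ds=S(203,100)-w2px('s7.png',[*kt,.102]); print(ds)
for z in(.058,.062,.066):
    print(z,'top',ang('t6.png',kt,T(605,333),z),ang('t6.png',kt,T(650,75),z),'side',ang('s7.png',kt,S(83,262)-ds,z),ang('s7.png',kt,S(353,192)-ds,z))
plan([.477,-.086,.245],33)
```

```text
[ 0.47679006 -0.08599618]
[-0.45085378  1.16901545]
0.058 top (-173.3, 0.0531) (-26.0, 0.0546) side (-172.3, 0.056) (-24.6, 0.0565)
0.062 top (-173.5, 0.053) (-25.8, 0.0542) side (-168.4, 0.0584) (-29.4, 0.0564)
0.066 top (-173.7, 0.0529) (-25.7, 0.0539) side (-164.9, 0.061) (-34.2, 0.0567)
at [0.5541 0.0454 0.2441] [180.    -0.   -30.95] shift [  1.5 152.4  -0.9] turn [  0.    -0.   -63.95]
```

Both views agree for a face at z≈58 mm: needle about -173°, wedge about -26° (world). The wedge has to turn about 147° clockwise, in two grips that keep the gripper body clear of the can.

Call:
{"name": "move_arm", "arguments": {
  "motion": [
    [[1.5, 40, 0], [0, 0, -7], 0],
    [[1.5, 80, 0], [0, 0, -14], 0],
    [[1.5, 120, 0], [0, 0, -21], 0],
    [[1.5, 152.4, 0], [0, 0, -28], 0],
    [[1.5, 152.4, 0], [0, 0, -35], 0],
    [[1.5, 152.4, 0], [0, 0, -42], 0],
    [[1.5, 152.4, 0], [0, 0, -49], 0],
    [[1.5, 152.4, 0], [0, 0, -56], 0],
    [[1.5, 152.4, 0], [0, 0, -56], 0],
    [[1.5, 152.4, 0], [0, 0, -56], 0]
  ]
}}

```text
clock: 13.62
tool_pos: [0.477, -0.086, 0.2441]
orientation: [180.0, -0.0, 24.8]
force: [0.3, 0.0, -0.3]
opening: 0.0873
gripper_force: 0.0
```

Run:
```python
from h import *
plan([.477,-.086,.0935],25); print(ctrl.get_obs()['joint_pos'].round(1))
```

```text
at [ 0.477  -0.086   0.2441] [ 1.800e+02 -1.000e-02  2.482e+01] shift [ -0.   -0.  150.6] turn [ 0.   -0.01 -0.18]
[ 13.1   2.4 -22.7   0.  -64.9 101.7]
```

Call:
{"name": "move_arm", "arguments": {
  "motion": [
    [[0, 0, 40], [0, 0, 0], 0],
    [[0, 0, 80], [0, 0, 0], 0],
    [[0, 0, 110], [0, 0, 0], 0],
    [[0, 0, 130], [0, 0, 0], 0],
    [[0, 0, 145], [0, 0, 0], 0],
    [[0, 0, 150.5], [0, 0, 0], 0],
    [[0, 0, 150.5], [0, 0, 0], 0],
    [[0, 0, 150.5], [0, 0, 0], 0.5],
    [[0, 0, 150.5], [0, 0, 0], 0.6],
    [[0, 0, 150.5], [0, 0, 0], 0.6]
  ]
}}

```text
clock: 14.45
tool_pos: [0.4779, -0.0859, 0.0948]
orientation: [180.0, -0.1, 25.0]
force: [0.0, 0.1, -0.3]
opening: 0.0729
gripper_force: 0.0
```

Call:
{"name": "move_arm", "arguments": {
  "motion": [
    [[0, 0, 0], [0, 0, 0], 0.6],
    [[0, 0, 0], [0, 0, 0], 0.6],
    [[0, 0, 0], [0, 0, 0], 0.6],
    [[0, 0, 0], [0, 0, 0], 0.6]
  ]
}}

```text
clock: 14.78
tool_pos: [0.4765, -0.0847, 0.0938]
orientation: [-179.9, -0.1, 25.0]
force: [-4.9, 11.9, 10.7]
opening: 0.0483
gripper_force: 30.0
```

Call:
{"name": "move_arm", "arguments": {
  "motion": [
    [[0, -1.5, 0], [0, 0, 0], 0.6],
    [[0, -1.5, 0], [0, 0, 0], 0.6],
    [[0, -1.5, 0], [0, 0, 0], 0.6]
  ]
}}

```text
clock: 15.03
tool_pos: [0.4764, -0.0845, 0.0939]
orientation: [-180.0, -0.0, 25.0]
force: [-2.3, 3.3, 5.8]
opening: 0.0483
gripper_force: 30.0
```

Call:
{"name": "move_arm", "arguments": {
  "motion": [
    [[0, -1.8, 0], [0, 0, 6], 0.6],
    [[0, -1.8, 0], [0, 0, 13], 0.6],
    [[0, -1.8, 0], [0, 0, 20], 0.6],
    [[0, -1.8, 0], [0, 0, 27], 0.6],
    [[0, -1.8, 0], [0, 0, 34], 0.6],
    [[0, -1.8, 0], [0, 0, 41], 0.6],
    [[0, -1.8, 0], [0, 0, 48], 0.6],
    [[0, -1.8, 0], [0, 0, 55], 0.6],
    [[0, -1.8, 0], [0, 0, 62], 0.6],
    [[0, -1.8, 0], [0, 0, 69], 0.6]
  ]
}}

```text
clock: 15.87
tool_pos: [0.4762, -0.0851, 0.0939]
orientation: [179.9, -0.1, -44.3]
force: [3.3, -15.7, -0.1]
opening: 0.0481
gripper_force: 30.0
```

Call:
{"name": "move_arm", "arguments": {
  "motion": [
    [[0, 0, 0], [0, 0, 5], 0.6],
    [[0, 0, 0], [0, 0, 7], 0.6],
    [[0, 0, 0], [0, 0, 7], 0.6],
    [[0, 0, 0], [0, 0, 7], 0.6],
    [[0, 0, 0], [0, 0, 7], 0]
  ]
}}

```text
clock: 16.28
tool_pos: [0.4756, -0.0844, 0.0936]
orientation: [179.9, -0.1, -51.0]
force: [0.3, -0.0, -0.4]
opening: 0.0516
gripper_force: 0.0
```

Call:
{"name": "move_arm", "arguments": {
  "motion": [
    [[0, 0, 0], [0, 0, 0], 0],
    [[0, 0, 0], [0, 0, 0], 0],
    [[0, 0, 0], [0, 0, 0], 0],
    [[0, 0, 0], [0, 0, 0], 0],
    [[0, 0, 0], [0, 0, 0], 0],
    [[0, 0, 0], [0, 0, 0], 0]
  ]
}}

```text
clock: 16.78
tool_pos: [0.4757, -0.0829, 0.0936]
orientation: [-180.0, 0.0, -50.9]
force: [0.1, 0.4, -0.6]
opening: 0.086
gripper_force: 0.0
```

Run:
```python
from h import *
s=snap('side','s8.png'); plan([.4764,-.0845,.0935],22)
cv2.imwrite('pics/c8.png',cv2.resize(s['color'][195:265,215:305],(720,560),interpolation=cv2.INTER_CUBIC))
```

```text
at [ 0.4757 -0.0829  0.0936] [-180.     -0.    -50.94] shift [1.7 0.4 0.1] turn [ -0.    -0.   -72.94]
```

View pics/c8.png

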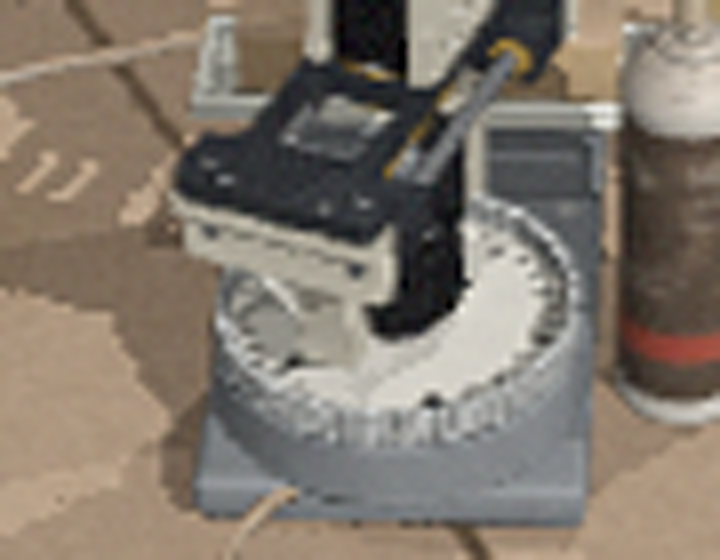

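The wedge is now at (432,398) in the crop and the needle at (290,360), so the face turned about 76° as intended. I've now reached, and in fact exceeded by one, the picture viewing limit, so from here I measure by image code only.

```bash
cat >> h.py <<'E'
OFF={}
def polar(f,ax,off,r0,r1,z=.058):
    g=cv2.cvtColor(cv2.imread('pics/'+f),cv2.COLOR_BGR2GRAY).astype(np.float32)
    A=np.arange(-180,180,.5); r=np.arange(r0,r1,.0005)
    M=np.array([[w2px(f,[ax[0]+q*np.cos(np.radians(a)),ax[1]+q*np.sin(np.radians(a)),z])+off for q in r] for a in A],np.float32)
    return A,cv2.remap(g,M,None,cv2.INTER_LINEAR).mean(1)
def dark(A,p,k=4):
    s=cv2.GaussianBlur(np.r_[p,p,p][None],(0,0),4)[0]; b=cv2.blur(s[None],(81,1))[0]
    d=(b-s)[len(p):2*len(p)]; out=[]
    for _ in range(k):
        i=d.argmax(); out.append((float(A[i]),round(float(d[i]),1))); d=np.where(abs((A-A[i]+180)%360-180)<8,-99,d)
    return out
E
python3 - <<'E'
from h import *
kt=(.4768,-.0860)
for f,o in(('t6.png',(0,0)),('s7.png',(-.45,1.17)),('s8.png',(-.45,1.17)),('s6.png',(-.45,1.17)),('t5.png',(0,0))):
    print(f,'needle',dark(*polar(f,kt,o,.034,.046),k=3),'wedge',dark(*polar(f,kt,o,.051,.058),k=3))
print(ang('s8.png',kt,(269+.45,244.75-1.17),.058))
E
```

```text
t6.png needle [(-173.0, 87.7), (66.5, 20.7), (127.5, 16.0)] wedge [(-24.5, 94.3), (-173.5, 53.0), (122.0, 36.6)]
s7.png needle [(-173.5, 90.2), (32.0, 44.2), (95.5, 40.4)] wedge [(42.0, 101.6), (88.0, 89.0), (-26.0, 88.9)]
s8.png needle [(32.0, 39.4), (59.5, 38.0), (51.5, 23.0)] wedge [(42.5, 57.8), (84.5, 44.5), (-102.0, 44.1)]
s6.png needle [(-173.5, 89.1), (32.0, 43.7), (96.5, 41.7)] wedge [(42.0, 99.4), (-25.5, 92.7), (88.0, 88.0)]
t5.png needle [(-173.0, 87.9), (66.5, 21.0), (128.5, 15.7)] wedge [(-24.5, 93.9), (-173.5, 52.8), (122.0, 36.8)]
(-100.8, 0.0521)
```

Call:
{"name": "move_arm", "arguments": {
  "motion": [
    [[1.7, 0.4, 0], [0, 0, -7], 0],
    [[1.7, 0.4, 0], [0, 0, -14], 0],
    [[1.7, 0.4, 0], [0, 0, -21], 0],
    [[1.7, 0.4, 0], [0, 0, -28], 0],
    [[1.7, 0.4, 0], [0, 0, -35], 0],
    [[1.7, 0.4, 0], [0, 0, -42], 0],
    [[1.7, 0.4, 0], [0, 0, -49], 0],
    [[1.7, 0.4, 0], [0, 0, -56], 0],
    [[1.7, 0.4, 0], [0, 0, -63], 0],
    [[1.7, 0.4, 0], [0, 0, -70], 0]
  ]
}}

```text
clock: 17.67
tool_pos: [0.4764, -0.0845, 0.0936]
orientation: [-180.0, -0.0, 19.4]
force: [-0.1, 0.6, 0.6]
opening: 0.0874
gripper_force: 0.0
```

Run:
```python
from h import *
plan([.4764,-.0847,.0935],22)
```

```text
at [ 0.4764 -0.0845  0.0936] [-180.    -0.    19.4] shift [-0.1  0.2  0.1] turn [-0.  -0.  -2.6]
```

Needle sits at -173.2° in both views and is steady. The wedge is now at about -101.5°, so about 71.5° remains. Gripping again.

Call:
{"name": "move_arm", "arguments": {
  "motion": [
    [[0, 0, 0], [0, 0, 0], 0.5],
    [[0, 0, 0], [0, 0, 0], 0.6],
    [[0, 0, 0], [0, 0, 0], 0.6],
    [[0, 0, 0], [0, 0, 0], 0.6],
    [[0, 0, 0], [0, 0, 0], 0.6],
    [[0, 0, 0], [0, 0, 0], 0.6],
    [[0, 0, 0], [0, 0, 0], 0.6],
    [[0, 0, 0], [0, 0, 0], 0.6]
  ]
}}

```text
clock: 18.33
tool_pos: [0.4764, -0.0846, 0.0936]
orientation: [-180.0, -0.0, 19.0]
force: [-0.4, 1.1, 0.1]
opening: 0.0481
gripper_force: 30.0
```

Call:
{"name": "move_arm", "arguments": {
  "motion": [
    [[0, 0, 0], [0, 0, 6], 0.6],
    [[0, 0, 0], [0, 0, 13], 0.6],
    [[0, 0, 0], [0, 0, 20], 0.6],
    [[0, 0, 0], [0, 0, 27], 0.6],
    [[0, 0, 0], [0, 0, 34], 0.6],
    [[0, 0, 0], [0, 0, 41], 0.6],
    [[0, 0, 0], [0, 0, 48], 0.6],
    [[0, 0, 0], [0, 0, 55], 0.6],
    [[0, 0, 0], [0, 0, 62], 0.6],
    [[0, 0, 0], [0, 0, 68], 0.6]
  ]
}}

```text
clock: 19.17
tool_pos: [0.4761, -0.0854, 0.0936]
orientation: [179.9, -0.0, -49.3]
force: [-0.4, -6.1, 0.4]
opening: 0.0481
gripper_force: 30.0
```

Call:
{"name": "move_arm", "arguments": {
  "motion": [
    [[0, 0, 0], [0, 0, 2.5], 0.6],
    [[0, 0, 0], [0, 0, 3.5], 0.6],
    [[0, 0, 0], [0, 0, 3.5], 0.6],
    [[0, 0, 0], [0, 0, 3.5], 0.6],
    [[0, 0, 0], [0, 0, 3.5], 0.6]
  ]
}}

```text
clock: 19.58
tool_pos: [0.4761, -0.0854, 0.0936]
orientation: [179.9, -0.0, -52.5]
force: [1.0, -6.5, 0.5]
opening: 0.0481
gripper_force: 30.0
```

Release, then raise clear and back off so that both cameras see the dial.

Call:
{"name": "move_arm", "arguments": {
  "motion": [
    [[0, 0, 0], [0, 0, 0], 0],
    [[0, 0, 0], [0, 0, 0], 0],
    [[0, 0, 0], [0, 0, 0], 0],
    [[0, 0, 0], [0, 0, 0], 0],
    [[0, 0, 0], [0, 0, 0], 0],
    [[0, 0, 0], [0, 0, 0], 0],
    [[0, 0, -15], [0, 0, 0], 0],
    [[0, 0, -50], [0, 0, 0], 0],
    [[0, 0, -90], [0, 0, 0], 0],
    [[0, 0, -130], [0, 0, 0], 0]
  ]
}}

```text
clock: 20.42
tool_pos: [0.4756, -0.0847, 0.2248]
orientation: [179.9, 0.0, -52.4]
force: [1.2, 0.3, -0.5]
opening: 0.0878
gripper_force: 0.0
```

Run:
```python
from h import *
plan([.5538,.0453,.26],-31)
```

```text
at [ 0.4756 -0.0847  0.2248] [ 1.7991e+02  4.0000e-02 -5.2440e+01] shift [ -55.4 -141.1  -35.4] turn [  0.08   0.06 -21.44]
```

Call:
{"name": "move_arm", "arguments": {
  "motion": [
    [[0, 0, -30], [0, 0, 0], 0],
    [[-15, -39, -30], [0, 0, -7], 0],
    [[-30, -76, -30], [0, 0, -14], 0],
    [[-44, -112, -30], [0, 0, -21], 0],
    [[-55, -141, -30], [0, 0, -21], 0],
    [[-55, -141, -30], [0, 0, -21], 0],
    [[-55, -141, -30], [0, 0, -21], 0],
    [[-55, -141, -30], [0, 0, -21], 0]
  ]
}}

```text
clock: 21.08
tool_pos: [0.5543, 0.045, 0.2531]
orientation: [180.0, 0.0, -31.4]
force: [-1.1, -0.4, -0.2]
opening: 0.0877
gripper_force: 0.0
```

Run:
```python
from h import *
snap('top','t9.png'); snap('side','s9.png'); kt=(.4768,-.0860)
for f,o in(('t9.png',(0,0)),('s9.png',(-.45,1.17))):
  for r in ((.026,.032),(.032,.038),(.038,.044),(.046,.049),(.049,.052),(.052,.055),(.055,.058)):
    A,p=polar(f,kt,o,*r); m=(A<-150); q=np.r_[p[A>=165],p[m]]; a=np.r_[A[A>=165]-360,A[m]]
    w=np.clip(np.percentile(q,60)-q-15,0,None); print(f,r,'min',a[q.argmin()],'centroid',round((w*a).sum()/max(w.sum(),1e-6),1),'dark width',(w>20).sum()*.5)
for n,b in(('t',(0,0,0)),):
  pass
```

```text
t9.png (0.026, 0.032) min -174.0 centroid -174.4 dark width 19.0
t9.png (0.032, 0.038) min -172.0 centroid -173.7 dark width 17.0
t9.png (0.038, 0.044) min -172.5 centroid -174.0 dark width 14.0
t9.png (0.046, 0.049) min -173.5 centroid -173.5 dark width 10.0
t9.png (0.049, 0.052) min -174.0 centroid -173.7 dark width 10.0
t9.png (0.052, 0.055) min -174.0 centroid -174.4 dark width 11.5
t9.png (0.055, 0.058) min -174.5 centroid -174.7 dark width 13.5
s9.png (0.026, 0.032) min -174.0 centroid -173.9 dark width 20.5
s9.png (0.032, 0.038) min -173.5 centroid -173.3 dark width 17.0
s9.png (0.038, 0.044) min -173.0 centroid -173.1 dark width 13.0
s9.png (0.046, 0.049) min -172.5 centroid -173.0 dark width 10.5
s9.png (0.049, 0.052) min -172.0 centroid -172.8 dark width 12.0
s9.png (0.052, 0.055) min -171.0 centroid -171.9 dark width 13.0
s9.png (0.055, 0.058) min -172.5 centroid -172.5 dark width 13.0
```

Wedge and needle coincide: the top view gives -174.6° against -173.8°, the side view -172.3° against -173.2°, so the mean error is about zero. The arm is clear of everything. Handing in.

```bash
python3 -c "
from plant import ctrl
print(ctrl.close_job())"
```

```text
the job is handed in; nothing more can be done
None
```

The blank lies flat in the pan and the zero wedge stands at the settled needle, within about 1° by image measurement; I never gripped or aimed at the can, jar or offcut, and handed in at about 21 s, but I viewed 11 pictures against the limit of 10.

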